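Load the bench bar feeder past its sprung gate

TASK

Take the bar with the collar off the wooden rest and feed it, thin end first, up through the feeder's sloping guide tube. Keep it straight and push on until its collar has passed the sprung gate and the gate has snapped shut behind it, then let go so that the bar stays in the feeder. Leave the plain bar in its place on the rest.

Things in the scene. Friction and masses are not known exactly. Their poses are not given: they have to be found in the camera images.
- guide: Sloping part of the grey steel bar feeder. Origin on the guide's centre line in the plane of the shut gate, 175 mm above the table. x runs along the centre line in the feeding direction, 25 degrees up from level; y is level, across; z is square to both, upward. It is fixed and cannot move. The bar comes from the -x side.
- feeder: The feeder's fixed stand: base plate 170 x 92 x 8 mm with two posts. Origin on the table straight below the gate; x level, along the feeding direction seen from above. On it, from the gate on, 45 mm of open-topped channel: 38 mm wide inside, floor 18 mm below the centre line, cheeks up to 30 mm above it; floor and turned-down lip begin 19 mm before the gate.
- guide_mouth (a point): On the centre line, start of the square guide tube (16 x 16 mm bore, 22 mm outside), 55 mm along x from guide. Before it a square lead-in narrows from 26 mm (at 45 mm) to 16 mm (here); the collar stops against the lead-in.
- guide_exit (a point): On the centre line, the open far end of the guide tube, 125 mm along x from guide.
- gate (a joint): Sprung one-way gate at the channel's entry: steel fork, 34 mm wide, on a pin 22 mm above the centre line; two prongs, 18 mm apart, reach 2 mm below the centre line. The thin rod passes between them; the collar must push them in. 0 = shut, positive = swung inwards, up to 1.35 rad; cannot swing outwards. About 2 N opens it; it drops shut once the collar's back face is 22 to 28 mm past it.
- collar_bar: The collared bar: aluminium with steel sleeve, 232 mm long, about 0.1 kg. Origin on its centre line at the collar's back face (the side of the grip sleeve); x axis toward the thin tip. Steel collar 28 mm in diameter, 10 mm thick; the rod before it 12 mm in diameter. With the collar at its stop the origin is 35 mm past the gate.
- collar_bar_grip (a point): Centre of the bar's ribbed grip sleeve (16 mm diameter, 60 mm long), 62 mm behind the collar's back face; x axis toward the thin tip. At the start it is 42 mm above the table, the bar level in either place of the rest, thin end pointing away from the robot and to the left.
- collar_bar_tip (a point): Tapered thin tip of the collared bar, 140 mm ahead of the collar's back face, 202 mm ahead of the grip sleeve's centre.
- plain_bar_grip (a point): Centre of the grip sleeve of the other bar: the same bar without a collar, lying parallel to the collared one, 100 mm from it, in the other place of the rest.
- rest: Fixed wooden rest, base 150 x 170 x 8 mm, with two cross boards 8 mm thick and 49 mm high, 110 mm apart, in whose open-topped slots the bars lie; the grip sleeves stand clear beyond the boards on the side toward the robot. Origin: centre of its underside; x axis along the bars, toward their tips.

How it is judged:
On the way:
1. the thin end of the collared bar is inside the guide tube, the collar still outside the gate (x of collar_bar_tip in the frame of guide above 0.058 m and x of collar_bar in the frame of guide below -0.02 m and y of collar_bar_tip in the frame of guide between -0.012 and 0.012 m and z of collar_bar_tip in the frame of guide between -0.012 and 0.012 m and angle between the x axis of collar_bar and the x axis of guide, either way round below 0.12 rad), for 0.1 s.
At the end, for the whole second after the job is handed in: The collared bar lies at rest in the guide tube (within 0.1 rad of its line, collar within 8 mm of the centre line), its collar between the gate and the stop (back face 0 to 40 mm past the gate plane), the gate shut behind it (under 0.2 rad), the plain bar within 30 mm of where it lay (x of collar_bar in the frame of guide between -0.002 and 0.04 m and y of collar_bar in the frame of guide between -0.007 and 0.007 m and z of collar_bar in the frame of guide between -0.008 and 0.008 m and angle between the x axis of collar_bar and the x axis of guide, either way round below 0.1 rad and value of joint gate below 0.2 rad and linear speed of collar_bar below 0.02 m/s and distance of plain_bar_grip from where it was at the start of the episode below 0.03 m); the robot touches nothing.
It fails at once if the plain bar is taken off its place on the rest (distance of plain_bar_grip from where it was at the start of the episode above 0.05 m).
It also fails if it takes over 53 s, if anything falls off the work surface, if the arm or the gripper's body presses on something with over 40 N, if the wrist force passes 120 N, or if a joint passes its speed limit or range.

ROBOT

A 7-joint arm with a two-finger parallel gripper is mounted at the origin on a cart in front of the work surface, level with it; the furniture and walls round the work are solid. World frame = base frame: x ahead of the robot, y to its left, z up, the work surface at z = 0. Lengths are in m, angles in rad, forces in N, time in s.
With the tool pointing down it reaches from about 0.4 to 0.85 m from the base axis. Payload 10.4 kg.
Tool frame: the origin (TCP) lies midway between the tips of the shut fingers; the grasp point (between the pads) lies 19 mm behind it; z points along the fingers, y is the direction in which the jaws open and shut (so a half turn about z gives the same grasp; the last joint's range is limited). The gripper opens to 85 mm and grips with 20 to 120 N. Pads are 22 mm wide; open, the fingers measure 114 mm over their backs; the gripper's body (76 mm by 85 mm) begins 54 mm behind the grasp point. The pads swing forward as they close: fully open they stand 13 mm farther back than shut.
Start: joints at [1.106, 0.332, -0.065, 1.46, 0.022, 1.35, -0.088], TCP at [0.267, -0.565, 0.193] pointing down, gripper open.
Joint ranges: [-2.6, 2.6], [-0.5, 2.12], [-1.47, 1.34], [0.16, 2.42], [-1.27, 4.41], [0.06, 2.06], [-2.6, 2.6]. Speed limits (rad/s): [2.22, 2.22, 2.79, 2.79, 3.14, 3.14, 3.14].

INTERFACE

Orientations are given as a unit quaternion [x, y, z, w].
In Python, from workcell import manip, viewer gives the robot as it stands.
- The arm moves only by the tool move_arm, never from a script. Its argument "deltas" is a list of rows, each a list of 7 numbers: the shift along the tool's x, y, z in m, then the turn, a rotation vector about the tool's x, y, z in degrees, then the opening, from -1 (shut) to 1 (fully open). In form: [[dx, dy, dz, wx, wy, wz, gripper], ...]. A call has 1 to 10 rows; each row shifts and turns the commanded pose from where the row before left it, along the tool's axes as they then stand; what a row does not reach is not made up. A row lasts 1/8 s, in which the tool goes at most 62.5 mm and 10.7 degrees, less where a joint would pass 70% of its speed; a pose out of reach is approached as far as the arm can. A call with a gripper value outside its range is refused whole. The fingers move at their own pace and stop on an object; "force" is the grip in N (left out, the last holds). Time passes only in rows, so rows that do not move let the fingers close. It gives the time, the measured TCP pose, the force and the opening at its end, in the units of the state.
- manip.get_obs(): the state, without advancing time (a new reading comes with each control period).
- viewer.camera(name): name is "side" or "top" or "wrist"; returns (picture, depth): 420x560x3 uint8, red, green, blue; 420x560 float32, m along the optical axis (not along the pixel's ray), 0 where there is no reading.
- viewer.calibration(name): a dict with "fx", "fy", "cx", "cy" (pixels), "dist" ([k1, k2, p1, p2, k3] as OpenCV has them; the pictures are not rectified), "R" (3x3) and "t" (3): a world point X has camera coordinates R X + t; the wrist camera has in their place "T_tool_cam" (4x4, takes a point from camera to tool coordinates, whose origin is the TCP and whose axes are the flange's). Camera axes: x right, y down, z forward; pixel columns grow to the right and rows downward; lengths in m; the calibration is good to about 2 mm. A picture is of the moment at which its call begins: read the wrist's pose just before it. calibration takes no time and is no camera call.
- manip.hand_in(): hands the job in, once; it reports no verdict.
The state is a dict: "clock": time; "joint_pos": joint angles; "joint_velocities": joint speeds; "tau": joint torques, N m; "position": TCP position; "ee_rot": TCP orientation; "ft_force": force on the tool from outside, world axes, zero at the start; "torque": the same for the moment, N m; "grip_width": opening from 0.0 (shut) to 1.0 (fully open).
Only numpy, scipy, OpenCV 4.12 (cv2) and the standard library are available. Lean on these libraries where they do the work, as an engineer would, in place of code of your own. Each camera call takes 0.05 s, during which the arm holds its last target.

## Working session

There is one attempt and no reset: what is moved stays moved. The work goes in short steps, Python scripts to look and compute and a tool call to move; the robot and the scene stay as the last step left them, time stands still between calls to the robot, and variables do not carry over. Pictures are saved under pics/ and viewed, and the job is handed in when it is done.

Besides the shell and the picture viewer there is one more tool, called after "Call:" by a JSON object that holds its "fn" and its "kwargs". move_arm: Moves the arm, as the interface text tells. Its arguments: {"type":"object","properties":{"deltas":{"type":"array"},"force":{"type":"number"}},"required":["deltas"]}

```bash
ls; mkdir -p pics; python3 - <<'E'
from workcell import manip, viewer
import cv2, pickle
o=manip.get_obs(); print(o)
d={}
for n in ["side","top","wrist"]:
    c=viewer.calibration(n); p,z=viewer.camera(n)
    d[n]=(p,z,c); cv2.imwrite(f"pics/{n}0.png",p[:,:,::-1]); print(n,c)
pickle.dump((o,d),open("s0.pkl","wb"))
E
```

```text
pics
{'clock': 0.0, 'joint_pos': array([ 1.1063957 ,  0.33287276, -0.06472908,  1.46093917,  0.02163394,
        1.34986967, -0.08850579]), 'joint_velocities': array([-0.00176431,  0.00088818, -0.00114548,  0.00038586, -0.00162005,
       -0.00032727, -0.00027853]), 'tau': array([-4.15005652e-04, -6.25446939e+01,  4.88982489e-02, -3.91597831e+01,
        1.61438843e-02,  9.91346547e-03, -3.65666972e-05]), 'position': array([ 0.26704952, -0.56461226,  0.19171651]), 'ee_rot': array([ 9.75694853e-01,  2.19132540e-01, -1.94626895e-04, -6.68244086e-04]), 'ft_force': array([ 0.14634641, -0.53900267, -0.58816663]), 'torque': array([-0.01975961, -0.02047638, -0.0308834 ]), 'grip_width': 0.997693024254148}
side {'fx': 498.221777319687, 'fy': 498.221777319687, 'cx': 273.1986635920039, 'cy': 203.75000529800647, 'dist': array([-0.06930656,  0.        ,  0.        ,  0.        ,  0.        ]), 'R': array([[-0.99992678,  0.00404867,  0.01140381],
       [-0.00756055,  0.52679101, -0.84996122],
       [-0.00944864, -0.8499852 , -0.52672182]]), 't': array([0.56289643, 0.20022708, 1.25065515])}
top {
[... 232 characters left out ...]
06],
       [-0.99868628, -0.00934204, -0.05038291],
       [ 0.05020384,  0.01850337, -0.99856757]]), 't': array([-0.10964372,  0.55682172,  1.15054872])}
wrist {'fx': 354.8202172539786, 'fy': 354.8202172539786, 'cx': 282.5039363629105, 'cy': 209.5785185523792, 'dist': array([-0.08457896,  0.        ,  0.        ,  0.        ,  0.        ]), 'T_tool_cam': array([[ 1.53158856e-03, -9.55547657e-01, -2.94832715e-01,
         7.44343791e-02],
       [ 9.99998645e-01,  1.64145960e-03, -1.25177383e-04,
        -2.80332497e-04],
       [ 6.03568944e-04, -2.94832123e-01,  9.55548876e-01,
        -1.80369224e-01],
       [ 0.00000000e+00,  0.00000000e+00,  0.00000000e+00,
         1.00000000e+00]])}
```

View pics/side0.png

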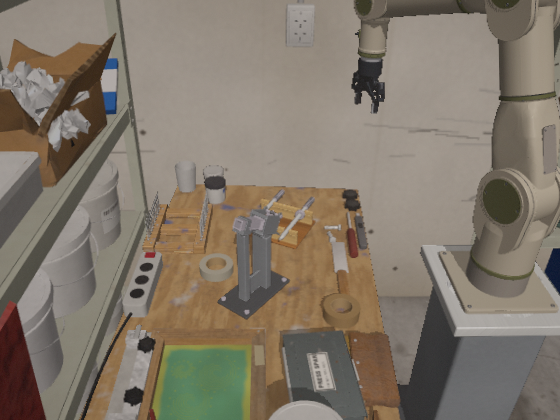

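View pics/top0.png

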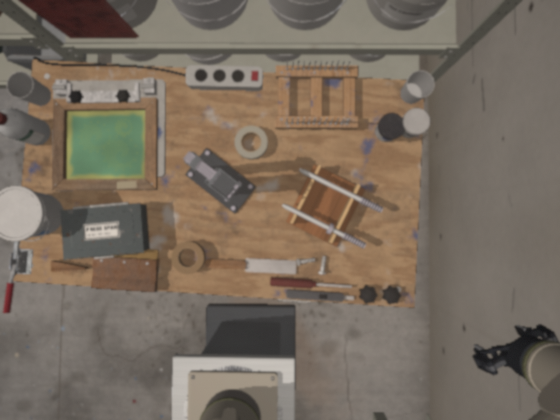

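View pics/wrist0.png

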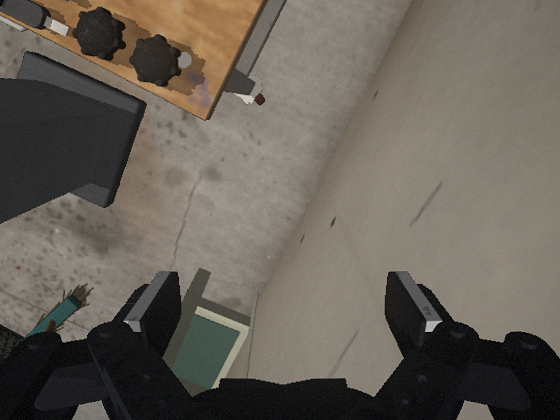

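```bash
cat > h.py <<'E'
import numpy as np, cv2, pickle
from scipy.spatial.transform import Rotation as Rn
def K(c): return np.array([[c['fx'],0,c['cx']],[0,c['fy'],c['cy']],[0,0,1]])
def pose(c,o=None):
    """returns R,t world->cam"""
    if 'R' in c: return np.array(c['R']),np.array(c['t'])
    T=np.eye(4);T[:3,:3]=Rn.from_quat(o['ee_rot']).as_matrix();T[:3,3]=o['position']
    W=np.linalg.inv(T@c['T_tool_cam']); return W[:3,:3],W[:3,3]
def ray(c,uv,o=None):
    R,t=pose(c,o)
    n=cv2.undistortPoints(np.array(uv,float).reshape(-1,1,2),K(c),c['dist']).reshape(-1,2)
    d=np.c_[n,np.ones(len(n))]@R
    return -R.T@t, d/np.linalg.norm(d,axis=1)[:,None], d
def plane(c,uv,z,o=None):
    C,_,d=ray(c,uv,o); s=(np.asarray(z)-C[2])/d[:,2]; return C+s[:,None]*d
def proj(c,X,o=None):
    R,t=pose(c,o)
    return cv2.projectPoints(np.array(X,float).reshape(-1,3),cv2.Rodrigues(R)[0],t,K(c),c['dist'])[0].reshape(-1,2)
def depthpt(c,z,uv,o=None):
    C,_,d=ray(c,uv,o); return np.array([C+d[i]*z[int(round(v)),int(round(u))] for i,(u,v) in enumerate(uv)])
def tri(c1,u1,o1,c2,u2,o2):
    A=np.zeros((3,3));b=np.zeros(3)
    for c,u,o in((c1,u1,o1),(c2,u2,o2)):
        C,d,_=ray(c,[u],o);P=np.eye(3)-np.outer(d[0],d[0]);A+=P;b+=P@C
    return np.linalg.solve(A,b)
def crop(p,x0,y0,x1,y1,s,name):
    q=cv2.resize(p[y0:y1,x0:x1],None,fx=s,fy=s,interpolation=cv2.INTER_CUBIC)
    cv2.imwrite('pics/'+name,q[:,:,::-1])
E
python3 - <<'E'
from h import *
o,d=pickle.load(open('s0.pkl','rb'))
crop(d['top'][0],170,130,400,260,3.4,'t1.png')
crop(d['side'][0],200,170,330,320,4,'s1.png')
E
```

```text
(no output)
```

View pics/t1.png

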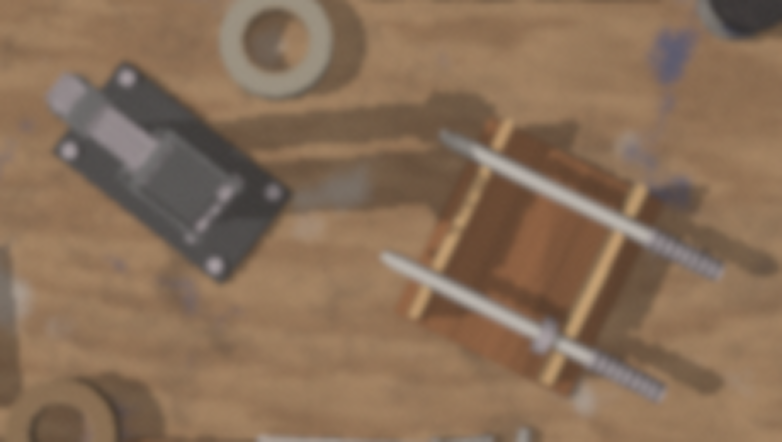

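View pics/s1.png

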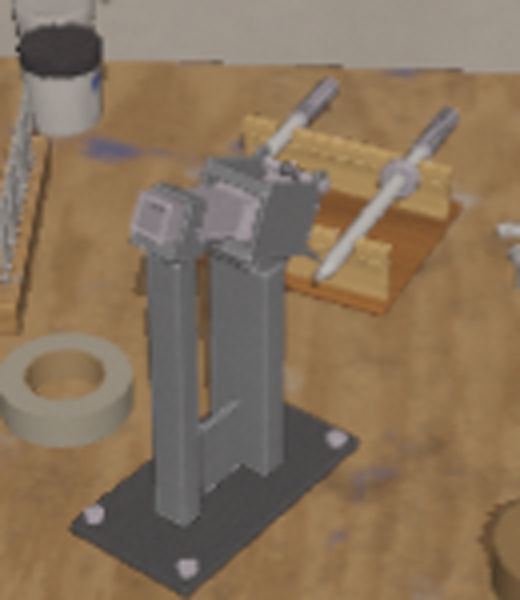

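```bash
python3 - <<'E'
from h import *
np.set_printoptions(precision=4,suppress=True)
o,d=pickle.load(open('s0.pkl','rb'))
ct=d['top'][2];cs=d['side'][2]
T=lambda L:[(170+x/3.4,130+y/3.4) for x,y in L]
S=lambda L:[(200+x/4,170+y/4) for x,y in L]
b=plane(ct,T([(385,258),(660,392),(545,337),(443,133),(720,270)]),.042);print(b)
v=b[0]-b[1];print(np.linalg.norm(v),np.degrees(np.arctan2(v[1],v[0])), 'plain',np.degrees(np.arctan2(*(b[3]-b[4])[1::-1])))
# tri tip & rear end
print('tip',tri(ct,T([(385,258)])[0],None,cs,S([(318,272)])[0],None),'rear',tri(ct,T([(660,392)])[0],None,cs,S([(452,115)])[0],None))
f=plane(ct,T([(127,62),(290,192),(222,283),(53,150)]),.008);print(f,f.mean(0))
print([np.linalg.norm(f[i]-f[(i+1)%4]) for i in range(4)])
for v in (f[0]-f[1],f[3]-f[2]): print(np.degrees(np.arctan2(v[1],v[0])))
f=plane(cs,S([(70,528),(188,597),(358,440),(290,402)]),.008);print(f)
v=f[1]-f[2];print(np.degrees(np.arctan2(v[1],v[0])),np.linalg.norm(v),np.linalg.norm(f[1]-f[0]))
E
```

```text
[[ 0.5438 -0.1277  0.042 ]
 [ 0.4464 -0.3323  0.042 ]
 [ 0.4862 -0.2471  0.042 ]
 [ 0.638  -0.1702  0.042 ]
 [ 0.5373 -0.3768  0.042 ]]
0.2266670044635837 64.54499950391474 plain 64.01438253572545
tip [ 0.5449 -0.1277  0.0438] rear [ 0.4441 -0.3318  0.0438]
[[ 0.6956  0.074   0.008 ]
 [ 0.5954 -0.054   0.008 ]
 [ 0.5247 -0.0024  0.008 ]
 [ 0.6265  0.1303  0.008 ]] [0.6105 0.037  0.008 ]
[np.float64(0.16247633226467142), np.float64(0.08749042257481847), np.float64(0.16723699477797074), np.float64(0.08912357379137986)]
51.95476659158209
52.52602830973732
[[ 0.6946  0.0823  0.008 ]
 [ 0.6229  0.138   0.008 ]
 [ 0.5224  0.0013  0.008 ]
 [ 0.5647 -0.0354  0.008 ]]
53.678474860824196 0.16969642142668848 0.09082975217942879
```

```bash
cat >> h.py <<'E'
def Rt(heading,pitch=0):
    """tool x along heading (deg), raised by pitch deg; z downwards"""
    a,b=np.radians([heading,pitch])
    x=np.array([np.cos(b)*np.cos(a),np.cos(b)*np.sin(a),np.sin(b)])
    y=np.array([np.sin(a),-np.cos(a),0]); z=np.cross(x,y)
    return np.c_[x,y,z]
def delta(o,p,R=None):
    R0=Rn.from_quat(o['ee_rot']).as_matrix()
    s='shift mm %s'%np.round(1e3*R0.T@(np.array(p)-o['position']),1)
    if R is not None: s+='  turn deg %s'%np.round(np.degrees(Rn.from_matrix(R0.T@R).as_rotvec()),2)
    print(s)
def st(o): print('clk %.2f'%o['clock'],'pos',o['position'].round(4),'F',o['ft_force'].round(1),'M',o['torque'].round(2),'g %.3f'%o['grip_width'],'x',np.round(Rn.from_quat(o['ee_rot']).as_matrix()[:,0],4),'j',o['joint_pos'].round(2))
E
python3 - <<'E'
from h import *
o,d=pickle.load(open('s0.pkl','rb'))
delta(o,[.47,-.27,.24],Rt(64.4))
E
```

```text
shift mm [ 309.4 -179.6  -48.1]  turn deg [-8.000e-02 -2.000e-02 -3.908e+01]
```

Call:
{"fn": "move_arm", "kwargs": {"deltas": [[0.02,-0.01,-0.048,0,0,0,1],[0.048,-0.028,0,0,0,0,1],[0.048,-0.028,0,0,0,0,1],[0.048,-0.028,0,0,0,0,1],[0.048,-0.028,0,0,0,0,1],[0.048,-0.028,0,0,0,0,1],[0.049,-0.03,0,0,0,-9.8,1],[0,0,0,0,0,-9.8,1],[0,0,0,0,0,-9.8,1],[0,0,0,0,0,-9.7,1]]}}

```text
clock: 1.4
position: [0.4695, -0.27, 0.2403]
ee_rot: [0.845, 0.535, -0.0, -0.0]
ft_force: [-0.1, 0.4, 0.2]
grip_width: 1.004
```

```bash
cat > snap.py <<'E'
import sys
from h import *
from workcell import manip, viewer
def snap(tag,cams):
    out={}
    for n in cams:
        o=manip.get_obs(); c=viewer.calibration(n); p,z=viewer.camera(n)
        out[n]=(p,z,c,o); cv2.imwrite(f"pics/{n}_{tag}.png",p[:,:,::-1])
    pickle.dump(out,open(f"s_{tag}.pkl","wb")); st(manip.get_obs()); return out
if __name__=='__main__': snap(sys.argv[1],sys.argv[2:])
E
python3 snap.py A wrist
```

```text
clk 1.45 pos [ 0.4695 -0.27    0.2403] F [-0.9  0.3 -0.3] M [-0.05 -0.01 -0.01] g 0.999 x [ 0.4191  0.9079 -0.    ] j [ 0.76  0.15 -0.35  1.59  0.05  1.41 -0.04]
```

View pics/wrist_A.png

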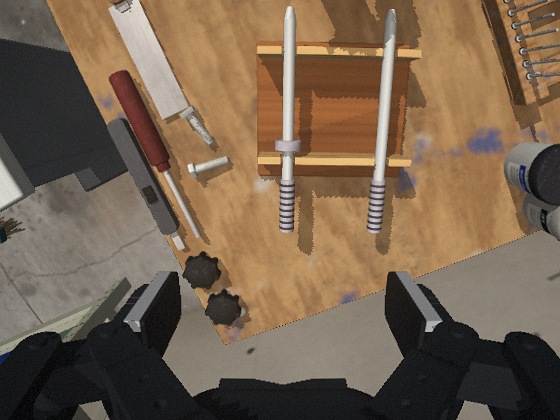

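```bash
python3 - <<'E'
from h import *
np.set_printoptions(precision=4,suppress=True)
d=pickle.load(open('s_A.pkl','rb'));p,z,c,o=d['wrist']
# sleeve grey mask: low saturation
hsv=cv2.cvtColor(p,cv2.COLOR_RGB2HSV)
m=((hsv[...,1]<60)&(hsv[...,2]>60)).astype(np.uint8)
pts=[]
for r in list(range(20,135,6))+list(range(184,232,4)):
    cols=np.where(m[r,270:310])[0]+270
    if len(cols): pts.append((cols.mean(),r,len(cols)))
print([(round(a,1),b,n) for a,b,n in pts])
uv=[(a,b) for a,b,n in pts]
X=plane(c,uv,.042,o)
vx,vy,x0,y0=cv2.fitLine(X[:,:2].astype(np.float32),cv2.DIST_HUBER,0,.001,.001).ravel()
print('heading',np.degrees(np.arctan2(vy,vx)),x0,y0)
crop(p,250,0,330,250,2.4,'wA.png')
print(depthpt(c,z,[(290,60),(290,100),(287,210),(287,190)],o))
E
```

```text
[(np.float64(289.0), 20, 11), (np.float64(289.5), 26, 12), (np.float64(289.0), 32, 11), (np.float64(289.0), 38, 11), (np.float64(289.0), 44, 11), (np.float64(289.0), 50, 11), (np.float64(288.5), 56, 12), (np.float64(288.5), 62, 12), (np.float64(288.5), 68, 12), (np.float64(288.5), 74, 12), (np.float64(288.5), 80, 12), (np.float64(288.5), 86, 12), (np.float64(288.0), 92, 11), (np.float64(288.0), 98, 11), (np.float64(288.0), 104, 11), (np.float64(288.0), 110, 11), (np.float64(288.0), 116, 11), (np.float64(288.0), 122, 11), (np.float64(288.0), 128, 11), (np.float64(288.0), 134, 11), (np.float64(287.0), 184, 13), (np.float64(287.0), 188, 15), (np.float64(284.5), 192, 10), (np.float64(286.5), 196, 14), (np.float64(286.5), 200, 14), (np.float64(285.5), 204, 12), (np.float64(286.5), 208, 14), (np.float64(286.5), 212, 14), (np.float64(285.0), 216, 11), (np.float64(286.0), 220, 13), (np.float64(286.0), 224, 13), (np.float64(285.5), 228, 12)]
heading 64.124535 0.5012339 -0.21341239
[[ 0.5241 -0.169   0.046 ]
 [ 0.5078 -0.2041  0.0482]
 [ 0.5009 -0.2021  0.4206]
 [ 0.4657 -0.2874  0.0498]]
```

View pics/wA.png

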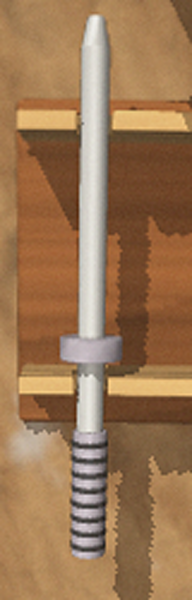

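```bash
python3 - <<'E'
from h import *
np.set_printoptions(precision=4,suppress=True)
d=pickle.load(open('s_A.pkl','rb'));p,z,c,o=d['wrist']
X=plane(c,[(290,6.5),(287.5,139),(287,178.5),(286,231.5)],[.042,.042,.042,.042],o);print(X)
h=np.radians(64.12);u=np.array([np.cos(h),np.sin(h)])
s=X[:,:2]@u; print(s-s[0])
# line point and grip centre
n=np.array([-u[1],u[0]]);off=np.array([.50123,-.21341])@n
for ss in (s[0]-.202,(s[2]+s[3])/2): print('grip',u*ss+n*off)
g=u*(s[0]-.202)+n*off-u*.012
delta(o,[g[0],g[1],.12],Rt(64.12));print(g)
E
```

```text
[[ 0.5454 -0.1233  0.042 ]
 [ 0.4888 -0.2391  0.042 ]
 [ 0.4704 -0.2775  0.042 ]
 [ 0.4434 -0.3328  0.042 ]]
[ 0.     -0.1289 -0.1715 -0.233 ]
grip [ 0.4569 -0.3048]
grip [ 0.4568 -0.3051]
shift mm [-48.9   3.3 120.3]  turn deg [-0.03  0.    0.63]
[ 0.4516 -0.3156]
```

Call:
{"fn": "move_arm", "kwargs": {"deltas": [[-0.017,0.001,0.033,0,0,0.6,1],[-0.016,0.001,0.033,0,0,0,1],[-0.016,0.001,0.034,0,0,0,1],[0,0,0,0,0,0,1],[0,0,0,0,0,0,1]]}}

```text
clock: 2.08
position: [0.4519, -0.3151, 0.1419]
ee_rot: [0.849, 0.528, 0.001, 0.001]
ft_force: [0.0, 0.8, -0.4]
grip_width: 1.001
```

```bash
python3 snap.py B wrist
```

```text
clk 2.12 pos [ 0.4522 -0.3151  0.1423] F [ 0.3 -0.2  0.6] M [-0.03  0.02  0.03] g 0.997 x [0.4411 0.8974 0.    ] j [ 0.81  0.22 -0.32  1.72  0.07  1.21  0.01]
```

View pics/wrist_B.png

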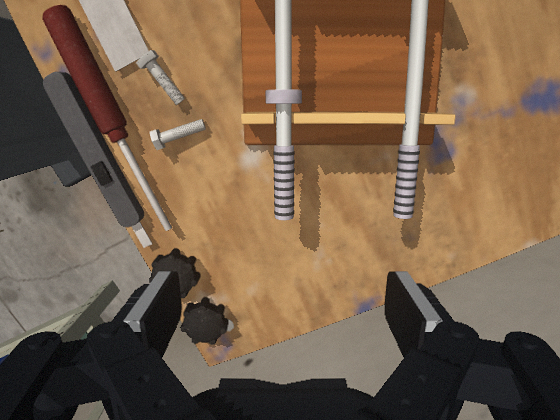

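```bash
python3 - <<'E'
from h import *
np.set_printoptions(precision=4,suppress=True)
p,z,c,o=pickle.load(open('s_B.pkl','rb'))['wrist'];pa,za,ca,oa=pickle.load(open('s_A.pkl','rb'))['wrist']
crop(p,250,70,320,230,3.5,'wB.png')
hsv=cv2.cvtColor(p,cv2.COLOR_RGB2HSV)
m=((hsv[...,1]<60)&(hsv[...,2]>60))
L=[]
for r in range(4,88,6):
    cc=np.where(m[r,265:305])[0]+265; L.append((cc.mean(),r))
for r in range(150,218,3):
    cc=np.where(m[r,265:305])[0]+265
    if len(cc)>16:L.append((cc.mean(),r))
X=plane(c,L,.043,o)
vx,vy,x0,y0=cv2.fitLine(X[:,:2].astype(np.float32),cv2.DIST_HUBER,0,.001,.001).ravel()
print('heading',np.degrees(np.arctan2(vy,vx)),x0,y0)
for a,b in (((287,178.5),(284.5,146.5)),((286,231.5),(284,219.5)),((287.5,139),(284,90.5))): print(tri(ca,a,oa,c,b,o))
a=np.array([.4516,-.3156,.042])
h=np.arctan2(vy,vx);n=np.array([-np.sin(h),np.cos(h)])
print('lat err of A est mm',1e3*n@(np.array([x0,y0])-a[:2]), 'tool lateral', 1e3*n@(o['position'][:2]-np.array([x0,y0])))
E
```

```text
heading 64.176315 0.48118132 -0.25505266
[ 0.4692 -0.2812  0.0239]
[ 0.4409 -0.3389  0.0244]
[ 0.4886 -0.2407  0.0275]
lat err of A est mm -0.2526812730569527 tool lateral 0.24425365709912766
```

View pics/wB.png

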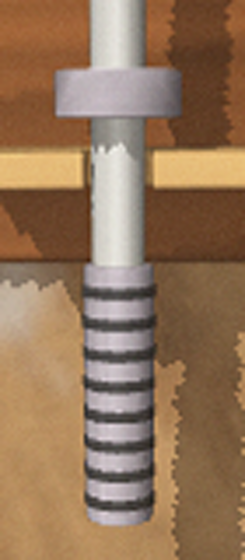

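```bash
python3 - <<'E'
from h import *
np.set_printoptions(precision=4,suppress=True)
p,z,c,o=pickle.load(open('s_B.pkl','rb'))['wrist']
print(depthpt(c,z,[(284,20),(284,40),(285,60),(284,130),(284,160),(284,180),(284,200)],o))
X=plane(c,[(284.5,146.5),(284,219.5),(284,90.5)],.043,o);print(X)
g=(X[0]+X[1])/2;print(g)
g=.4518,-.3153,.042-.019+.019
E
```

```text
[[ 0.5102 -0.1971  0.0457]
 [ 0.5041 -0.2096  0.0477]
 [ 0.4988 -0.2222  0.0467]
 [ 0.4758 -0.2674  0.0456]
 [ 0.4659 -0.2877  0.049 ]
 [ 0.459  -0.3017  0.05  ]
 [ 0.4517 -0.3167  0.0486]]
[[ 0.4705 -0.2792  0.043 ]
 [ 0.4437 -0.3332  0.043 ]
 [ 0.4887 -0.2412  0.043 ]]
[ 0.4571 -0.3062  0.043 ]
```

Call:
{"fn": "move_arm", "kwargs": {"deltas": [[-0.001,0,0.03,0,0,0,1],[0,0,0.03,0,0,0,1],[0,0,0.03,0,0,0,1],[0,0,0.02,0,0,0,1],[0,0,0.009,0,0,0,1],[0,0,0,0,0,0,1]], "force": 80}}

```text
clock: 2.88
position: [0.4511, -0.3163, 0.0222]
ee_rot: [0.849, 0.529, 0.0, 0.0]
ft_force: [0.4, -0.2, 0.9]
grip_width: 1.0
```

Call:
{"fn": "move_arm", "kwargs": {"deltas": [[0,0,0,0,0,0,-1],[0,0,0,0,0,0,-1],[0,0,0,0,0,0,-1],[0,0,0,0,0,0,-1],[0,0,0,0,0,0,-1],[0,0,0,0,0,0,-1],[0,0,0,0,0,0,-1],[0,0,0,0,0,0,-1]], "force": 80}}

```text
clock: 3.88
position: [0.4504, -0.3164, 0.0215]
ee_rot: [0.849, 0.529, -0.0, 0.0]
ft_force: [0.8, -0.2, -0.3]
grip_width: 0.002
```

```bash
python3 snap.py C wrist
```

```text
clk 3.92 pos [ 0.4504 -0.3164  0.0215] F [-0.2  0.6  0.4] M [ 0.01 -0.03  0.01] g 0.001 x [ 0.4413  0.8973 -0.    ] j [ 0.79  0.35 -0.31  1.83  0.13  0.98 -0.02]
```

View pics/wrist_C.png

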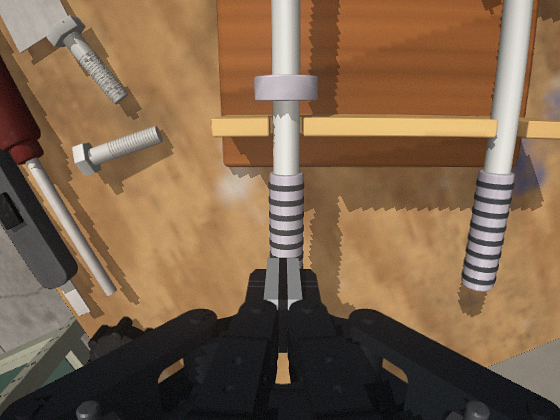

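```bash
python3 - <<'E'
from h import *
np.set_printoptions(precision=4,suppress=True)
p,z,c,o=pickle.load(open('s_C.pkl','rb'))['wrist']
T=c['T_tool_cam'];Ti=np.linalg.inv(T)
for q in ([0,0,0],[0,0,-.019],[0.011,0,-.0]):
    X=Ti[:3,:3]@np.array(q)+Ti[:3,3]; print(q,X,(c['fx']*X[0]/X[2]+c['cx'],c['fy']*X[1]/X[2]+c['cy']))
uv=[(284,y) for y in range(180,420,10)]
P=depthpt(c,z,uv,o);R=Rn.from_quat(o['ee_rot']).as_matrix()
for a,b,dd in zip(uv,P,[z[y,284] for y in range(180,420,10)]): print(a,b,'tool',R.T@(b-o['position']),dd)
for a in [(268,262),(300,262),(270,285),(297,285),(490,200),(490,280)]: print(a,depthpt(c,z,[a],o), R.T@(depthpt(c,z,[a],o)[0]-o['position']))
crop(p,200,150,360,330,4,'wC.png')
E
```

```text
[0, 0, 0] [0.0007 0.0183 0.1944] (np.float64(283.71097066816293), np.float64(243.07440545704895))
[0, 0, -0.019] [0.0006 0.0239 0.1762] (np.float64(283.79954701518835), np.float64(257.78547548012386))
[0.011, 0, -0.0] [0.0007 0.0078 0.1911] (np.float64(283.7627113181168), np.float64(224.12664997404866))
(284, 180) [ 0.4687 -0.2792  0.0497] tool [ 0.0414 -0.     -0.0282] 0.15521832
(284, 190) [ 0.4666 -0.2835  0.0487] tool [ 0.0367 -0.     -0.0272] 0.15756346
(284, 200) [ 0.4645 -0.2876  0.0487] tool [ 0.0321 -0.     -0.0272] 0.15898253
(284, 210) [ 0.4624 -0.292   0.0481] tool [ 0.0272  0.     -0.0266] 0.16097045
(284, 220) [ 0.4603 -0.2962  0.0483] tool [ 0.0225  0.     -0.0268] 0.16212444
(284, 230) [ 0.4584 -0.3002  0.0496] tool [ 0.0181  0.     -0.0281] 0.16219003
(284, 240) [ 0.456  -0.3051  0.0483] tool [ 0.0126  0.     -0.0268] 0.16508678
(284, 250) [ 0.4538 -0.3097  0.048 ] tool [ 0.0075  0.0001 -0.0265] 0.16683568
(284, 260) [ 0.4551 -0.307   0.0655] tool [ 0.0105 -0.     -0.044 ] 0.14920764
(284, 270) [ 0.4552 -0.3066  0.0755] tool [ 0.0109 -0.     -0.054 ] 0.1395605
(284, 
[... 791 characters left out ...]
80) [ 0.3999 -0.4203 -0.0005] tool [-0.1155  0.0006  0.022 ] 0.24941461
(284, 390) [ 0.4549 -0.3067  0.1369] tool [ 0.0107 -0.0002 -0.1154] 0.080930054
(284, 400) [ 0.4548 -0.3069  0.1397] tool [ 0.0104 -0.0002 -0.1182] 0.078345366
(284, 410) [ 0.4552 -0.306   0.1434] tool [ 0.0114 -0.0002 -0.1219] 0.07447355
(268, 262) [[ 0.4491 -0.304   0.0676]] [ 0.0106 -0.0067 -0.0461]
(300, 262) [[ 0.4575 -0.3198  0.0456]] [ 0.0001  0.0078 -0.0241]
(270, 285) [[ 0.4506 -0.3044  0.0873]] [ 0.0108 -0.0052 -0.0658]
(297, 285) [[ 0.4593 -0.3089  0.0869]] [ 0.0106  0.0047 -0.0654]
(490, 200) [[ 0.5508 -0.3302  0.047 ]] [ 0.0319  0.0962 -0.0255]
(490, 280) [[ 0.5391 -0.3706  0.0478]] [-0.0095  0.1035 -0.0264]
```

View pics/wC.png

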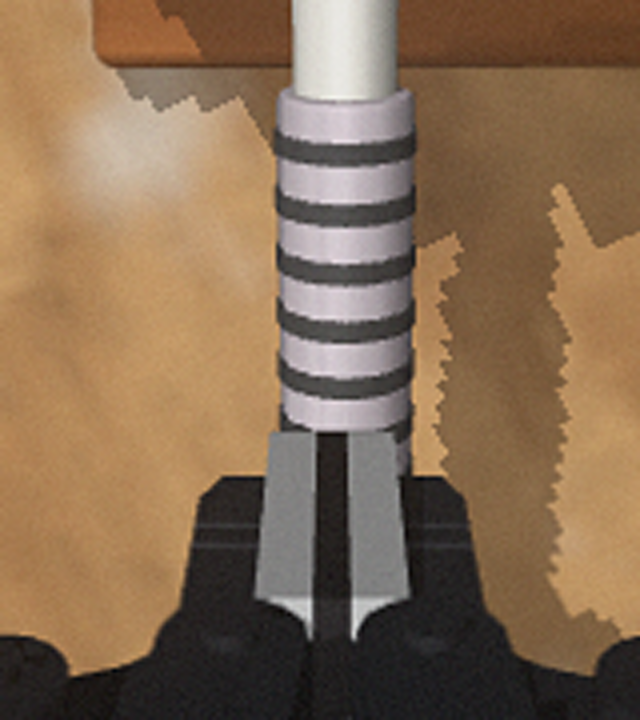

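```bash
python3 - <<'E'
from snap import *
np.set_printoptions(precision=4,suppress=True)
d=snap('C2',['side','top'])
crop(d['side'][0],240,150,340,260,5,'sC.png')
crop(d['top'][0],290,160,420,300,4,'tC.png')
p,z,c,o=pickle.load(open('s_B.pkl','rb'))['wrist'];R=Rn.from_quat(o['ee_rot']).as_matrix()
for a in [(395,280),(400,300),(425,320),(165,280),(150,310),(135,325)]: print(a,R.T@(depthpt(c,z,[a],o)[0]-o['position']))
E
```

```text
clk 4.03 pos [ 0.4504 -0.3164  0.0215] F [-0.3  0.   0.6] M [ 0.09 -0.05 -0.02] g -0.002 x [ 0.4413  0.8974 -0.0001] j [ 0.79  0.35 -0.31  1.83  0.13  0.98 -0.02]
(395, 280) [ 0.0102  0.042  -0.0612]
(400, 300) [ 0.0059  0.0422 -0.0685]
(425, 320) [ 0.0109  0.0433 -0.0883]
(165, 280) [ 0.0107 -0.0447 -0.0625]
(150, 310) [ 0.0109 -0.0432 -0.0831]
(135, 325) [ 0.0097 -0.0457 -0.0896]
```

View pics/sC.png

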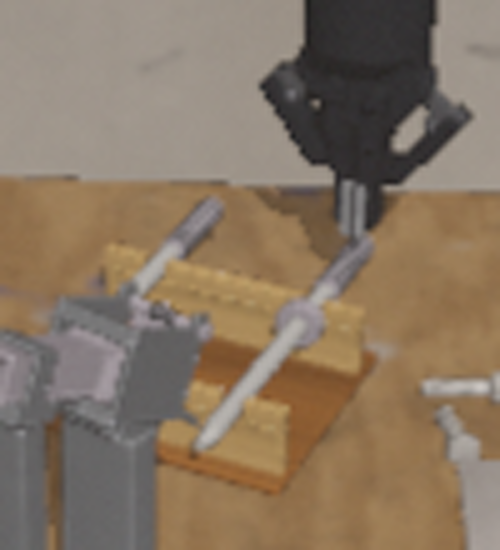

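View pics/tC.png

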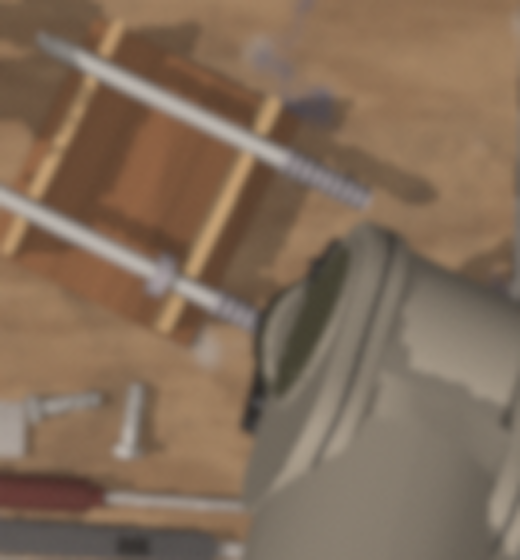

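```bash
python3 - <<'E'
from h import *
np.set_printoptions(precision=4,suppress=True)
for s,cols in (('C',(270,275,292,296)),('B',(388,395,170,176))):
    p,z,c,o=pickle.load(open(f's_{s}.pkl','rb'))['wrist']
    T=c['T_tool_cam']
    for u in cols:
        col=z[230:300,u]; r=230+np.argmin(np.diff(col)) ; 
        n=cv2.undistortPoints(np.array([[[u,r+.5]]],float),K(c),c['dist']).ravel()
        d=T[:3,:3]@np.r_[n,1];k=(.0108-T[0,3])/d[0];print(s,u,r,col[np.argmin(np.diff(col))],col[np.argmin(np.diff(col))+1],T[:3,3]+k*d)
E
```

```text
C 270 257 0.17339207 0.15089768 [ 0.0108 -0.006  -0.0421]
C 275 257 0.16923994 0.15033984 [ 0.0108 -0.0038 -0.0421]
C 292 257 0.16776752 0.14969288 [ 0.0108  0.0034 -0.0421]
C 296 243 0.16583721 0.0 [ 0.0108  0.0057 -0.0266]
B 388 271 0.35848206 0.14359233 [ 0.0108  0.0409 -0.0553]
B 395 270 0.3570655 0.13823454 [ 0.0108  0.044  -0.0545]
B 170 270 0.3283048 0.13875464 [ 0.0108 -0.0451 -0.0549]
B 176 270 0.3275676 0.14226533 [ 0.0108 -0.0427 -0.0548]
```

Call:
{"fn": "move_arm", "kwargs": {"deltas": [[0,0,0,0,0,0,1],[0,0,0,0,0,0,1],[0,0,0,0,0,0,1],[0,0,0,0,0,0,1],[0,0,0.02,0,0,0,1],[0,0,0.015,0,0,0,1],[0,0,0.007,0,0,0,1],[0,0,0,0,0,0,1]]}}

```text
clock: 5.03
position: [0.4502, -0.3162, -0.0209]
ee_rot: [0.849, 0.529, -0.0, -0.0]
ft_force: [-0.1, 0.2, -0.5]
grip_width: 0.999
```

Call:
{"fn": "move_arm", "kwargs": {"deltas": [[0,0,0,0,0,0,-1],[0,0,0,0,0,0,-1],[0,0,0,0,0,0,-1],[0,0,0,0,0,0,-1],[0,0,0,0,0,0,-1],[0,0,0,0,0,0,-1],[0,0,0,0,0,0,-1]], "force": 80}}

```text
clock: 5.9
position: [0.4505, -0.3165, -0.0204]
ee_rot: [0.849, 0.529, 0.0, 0.0]
ft_force: [0.1, -0.4, 1.0]
grip_width: 0.161
```

```bash
python3 snap.py D wrist
```

```text
clk 5.95 pos [ 0.4505 -0.3165 -0.0204] F [-1.2  0.1  0.9] M [0.03 0.   0.02] g 0.163 x [ 4.414e-01  8.973e-01 -1.000e-04] j [ 0.78  0.41 -0.3   1.86  0.15  0.9  -0.04]
```

View pics/wrist_D.png

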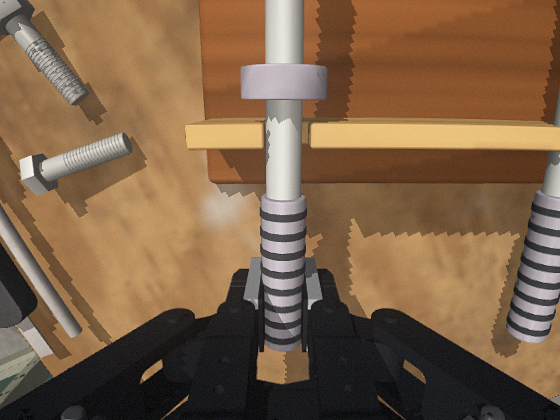

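Call:
{"fn": "move_arm", "kwargs": {"deltas": [[0,0,-0.02,0,0,0,-1],[0,0,-0.04,0,0,0,-1],[0,0,-0.05,0,0,0,-1],[0,0,-0.05,0,0,0,-1],[0,0,-0.05,0,0,0,-1],[0,0,-0.05,0,0,0,-1],[0,0,0,0,0,6,-1],[0,0,0,0,0,5.5,-1],[0,0,0,0,0,0,-1]]}}

```text
clock: 7.08
position: [0.4502, -0.3163, 0.2392]
ee_rot: [0.897, 0.441, -0.0, -0.0]
ft_force: [-0.9, 0.7, -0.3]
grip_width: 0.166
```

```bash
python3 - <<'E'
from snap import *
o=manip.get_obs();st(o)
u=np.array([np.cos(np.radians(52.7)),np.sin(np.radians(52.7))]);r=np.array([u[1],-u[0]])
F=np.array([.60,.03])
for l in(-.09,.09): delta(o,[*(F+l*r),.24],Rt(52.7)); print(F+l*r)
E
```

```text
clk 7.08 pos [ 0.4502 -0.3163  0.2392] F [-0.9  0.7 -0.3] M [-0.09  0.08  0.04] g 0.166 x [ 6.108e-01  7.918e-01 -2.000e-04] j [ 0.8   0.16 -0.3   1.58  0.05  1.41 -0.17]
shift mm [ 365.1 -182.9   -0.7]  turn deg [-0.03  0.01 -0.35]
[0.52840739 0.08453896]
shift mm [366.2  -2.9  -0.8]  turn deg [-0.03  0.01 -0.35]
[ 0.67159261 -0.02453896]
```

Call:
{"fn": "move_arm", "kwargs": {"deltas": [[0.03,0,0,0,0,0,-1],[0.056,0,0,0,0,0,-1],[0.056,0,0,0,0,0,-1],[0.056,0,0,0,0,0,-1],[0.056,0,0,0,0,0,-1],[0.056,0,0,0,0,0,-1],[0.056,0,0,0,0,0,-1],[0,0,0,0,0,0,-1],[0,0,0,0,0,0,-1]]}}

```text
clock: 8.2
position: [0.674, -0.0272, 0.2389]
ee_rot: [0.897, 0.442, -0.001, -0.0]
ft_force: [-0.4, -0.3, -2.1]
grip_width: 0.162
```

```bash
python3 snap.py E wrist
```

```text
clk 8.25 pos [ 0.6739 -0.0282  0.2392] F [-0.1 -0.3 -1. ] M [-0.08 -0.02 -0.01] g 0.161 x [ 0.6116  0.7912 -0.001 ] j [ 0.29  0.47 -0.48  1.22  0.21  1.51 -0.81]
```

View pics/wrist_E.png

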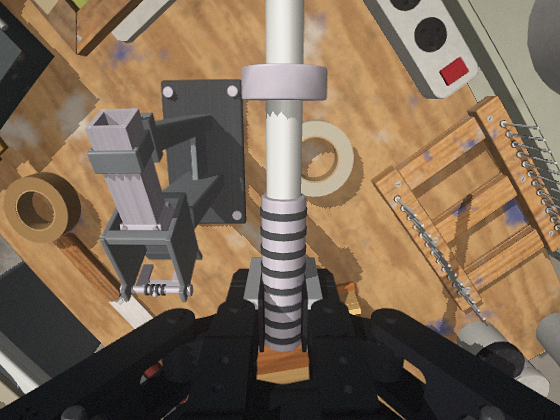

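Call:
{"fn": "move_arm", "kwargs": {"deltas": [[0,-0.04,-0.01,0,0,0,-1],[0,-0.05,0,0,0,0,-1],[0,-0.05,0,0,0,0,-1],[0,-0.04,0.01,0,0,0,-1],[0,0,0,0,0,0,-1],[0,0,0,0,0,0,-1]]}}

```text
clock: 9.0
position: [0.5321, 0.0814, 0.24]
ee_rot: [0.898, 0.44, 0.0, 0.001]
ft_force: [-0.1, -0.6, -0.6]
grip_width: 0.16
```

```bash
python3 snap.py F wrist; python3 - <<'E'
from h import *
p=pickle.load(open('s_E.pkl','rb'))['wrist'][0];crop(p,60,70,260,310,2.5,'wE.png')
p=pickle.load(open('s_F.pkl','rb'))['wrist'][0];crop(p,300,70,520,310,2.5,'wF.png')
E
```

```text
clk 9.05 pos [0.5324 0.0814 0.2398] F [ 0.9  0.3 -1.1] M [-0.12  0.06  0.03] g 0.158 x [6.133e-01 7.899e-01 1.000e-04] j [ 0.27  0.16 -0.57  1.59  0.09  1.41 -0.96]
```

View pics/wrist_F.png

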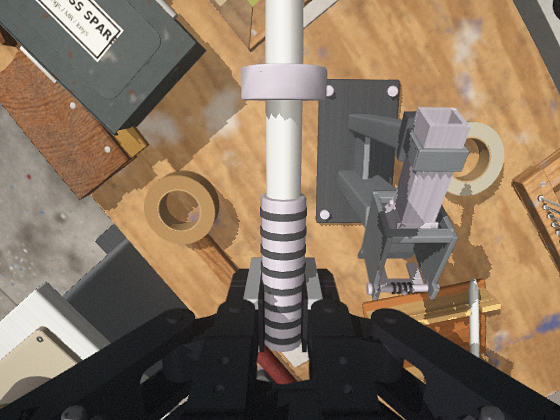

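View pics/wE.png

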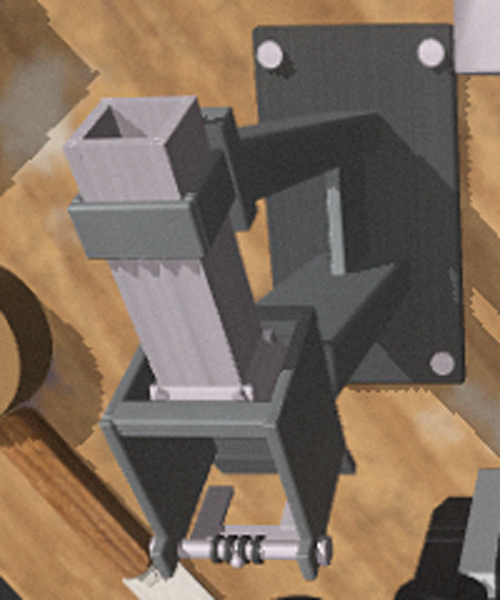

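View pics/wF.png

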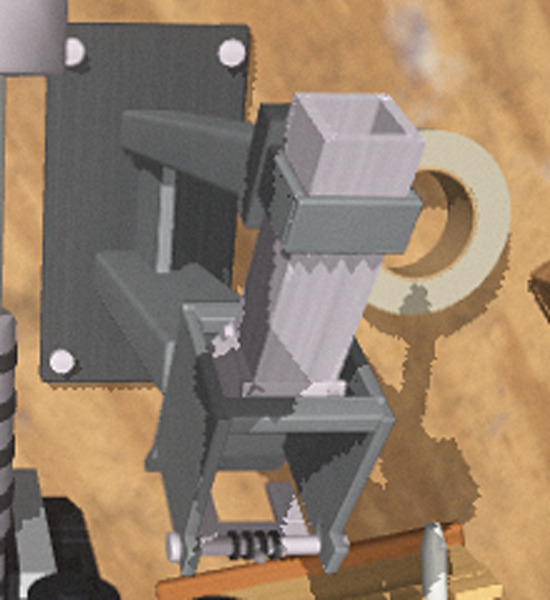

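```bash
cat > feed.py <<'E'
from h import *
np.set_printoptions(precision=4,suppress=True)
e=pickle.load(open('s_E.pkl','rb'))['wrist'];f=pickle.load(open('s_F.pkl','rb'))['wrist']
E=lambda a:(60+a[0]/2.5,70+a[1]/2.5);F=lambda a:(300+a[0]/2.5,70+a[1]/2.5)
def T(a,b):
    X=tri(e[2],E(a),e[3],f[2],F(b),f[3])
    r=[np.abs(proj(q[2],X,q[3])[0]-uv).max() for q,uv in((e,E(a)),(f,F(b)))]
    return X,max(r)
L=dict(tl=((68,143),(327,141)),tr=((168,145),(423,142)),bl=((105,97),(290,93)),br=((198,97),(388,95)),pl=((157,548),(173,547)),pr=((325,550),(341,546)),
 chTL=((104,424),(213,428)),chTR=((275,428),(394,420)), rv1=((431,52),(231,53)),rv2=((442,363),(62,361)),band_r=((205,250),(420,248)),band_l=((77,255),(290,250)))
P={}
for k,v in L.items(): P[k],r=T(*v);print(k,P[k],'resid px %.2f'%r)
ex=(P['tl']+P['tr']+P['bl']+P['br'])/4;pin=(P['pl']+P['pr'])/2
print('exit',ex,'pin',pin,'dist',np.linalg.norm(ex-pin))
n=lambda a,b:np.linalg.norm(P[a]-P[b])
print('widths',n('tl','tr'),n('bl','br'),n('tl','bl'),n('tr','br'),n('pl','pr'))
v=ex-pin;print('heading',np.degrees(np.arctan2(v[1],v[0])))
for a,b in(('pr','pl'),('tr','tl'),('br','bl'),('chTR','chTL')):
    w=P[b]-P[a];print(a,b,'head from cross',np.degrees(np.arctan2(w[1],w[0]))-90)
# slope: pin->exit elev should be 25-atan(22/125)=15.0
print('elev',np.degrees(np.arctan2(v[2],np.hypot(v[0],v[1]))))
E
python3 feed.py
```

```text
tl [0.631  0.0847 0.2358] resid px 0.63
tr [0.6476 0.0715 0.235 ] resid px 0.34
bl [0.6356 0.0926 0.2152] resid px 0.17
br [0.6532 0.0787 0.2166] resid px 0.27
pl [0.5477 0.0003 0.1951] resid px 0.15
pr [ 0.587  -0.0302  0.1952] resid px 0.35
chTL [0.5773 0.0359 0.2158] resid px 1.16
chTR [0.6142 0.0095 0.2185] resid px 0.65
rv1 [0.6815 0.075  0.0104] resid px 0.02
rv2 [ 0.51   -0.0869 -0.2622] resid px 0.31
band_r [0.6369 0.0507 0.2317] resid px 0.07
band_l [0.6131 0.068  0.2314] resid px 0.15
exit [0.6418 0.0819 0.2256] pin [ 0.5673 -0.015   0.1952] dist 0.12593005747253572
widths 0.021276364393161277 0.022467484303212704 0.022530235130248474 0.020594850215671964 0.04973040924999777
heading 52.436821886498876
pr pl head from cross 52.247443782096155
tr tl head from cross 51.36626125490889
br bl head from cross 51.87416429768467
chTR chTL head from cross 54.46873371462587
elev 14.01182064487455
```

```bash
cat > bar.py <<'E'
from h import *
np.set_printoptions(precision=4,suppress=True)
def bar(d):
    p,z,c,o=d; T=c['T_tool_cam']
    hsv=cv2.cvtColor(p,cv2.COLOR_RGB2HSV)
    res=[];segs=((2,62,.006),(104,194,.006),(204,250,.008))
    ctr=[];top=[]
    for a,b,rad in segs:
        for r in range(a,b,2):
            row=z[r,240:330]; d0=np.median(z[r,280:289])
            m=(np.abs(row-d0)<.012)&(row>0)
            cc=np.where(m)[0]+240
            if len(cc)<20 or len(cc)>60: continue
            u=cc.mean()
            def X(u,dep):
                n=cv2.undistortPoints(np.array([[[u,r]]],float),K(c),c['dist']).ravel()
                return T[:3,:3]@np.r_[n*dep,dep]+T[:3,3]
            q=X(u,np.median(z[r,int(u)-1:int(u)+3])); n=q
            top.append([q[0],q[1],q[2]+rad])
    t=np.array(top)
    fy=np.polyfit(t[:,0],t[:,1],1);fz=np.polyfit(t[:,0],t[:,2],1)
    print('n',len(t),'x',t[:,0].min(),t[:,0].max(),'y=',fy,'z=',fz,'resid',np.std(t[:,1]-np.polyval(fy,t[:,0])),np.std(t[:,2]-np.polyval(fz,t[:,0])))
    # collar back face row: width change
    cr=[r for r in range(50,130) if (np.abs(z[r,235:335]-np.median(z[r,280:289]))<.02).sum()>70]
    print('collar rows',cr[0],cr[-1])
    return fy,fz
if __name__=='__main__':
    import sys
    for s in sys.argv[1:]: bar(pickle.load(open(f's_{s}.pkl','rb'))['wrist'])
E
python3 bar.py D E F
```

```text
n 84 x 0.027080921538294965 0.10295021740143132 y= [ 0.0047 -0.0007] z= [-0.0042 -0.0609] resid 7.069080878195892e-05 0.00031910191264439866
collar rows 65 129
n 98 x 0.026568717805639804 0.10317364341858597 y= [ 0.0038 -0.0005] z= [ 0.0095 -0.0609] resid 7.918585561930836e-05 0.0003014079491253454
collar rows 66 99
n 98 x 0.026429731440084488 0.10315678993278338 y= [ 0.0031 -0.0005] z= [ 0.0082 -0.0609] resid 8.489240513572362e-05 0.0003964900904445546
collar rows 65 99
```

```bash
cat > plan.py <<'E'
from snap import *
G=np.array([.5728,-.0078,.1748]);HD=52.4
Rg=Rt(HD,25)@np.diag([1,-1,-1])   # guide axes x,y(left),z(up)
B=dict(fy=(.0035,-.0005),fz=(.009,-.0609),xc=.0747)
def barframe(B):
    d=np.array([1,B['fy'][0],B['fz'][0]]);d/=np.linalg.norm(d)
    p=np.array([B['xc'],np.polyval(B['fy'],B['xc']),np.polyval(B['fz'],B['xc'])])
    y=np.cross(d,[1,0,0]) if 0 else np.array([0,-1.,0]); y-=d*(y@d); y/=np.linalg.norm(y)
    return np.c_[d,y,np.cross(d,y)],p
def target(s,z=0,y=0,B=B):
    Rb,p=barframe(B); R=Rg@Rb.T
    return G+Rg@np.array([s,y,z])-R@p,R
def where(o,B=B):
    Rb,p=barframe(B);R=Rn.from_quat(o['ee_rot']).as_matrix()
    q=o['position']+R@p; ax=R@Rb[:,0]
    print('bar origin in guide mm',(1e3*Rg.T@(q-G)).round(1),'tip',(1e3*Rg.T@(q+.14*ax-G)).round(1),'axis y,z mrad',(1e3*(Rg.T@ax)[1:]).round(1))
E
python3 - <<'E'
from plan import *
p,z,c,o=pickle.load(open('s_F.pkl','rb'))['wrist'];T=c['T_tool_cam']
for r,zt in((99.5,-.0602-.0135),(65.,-.0602-.0135),(197,-.061-.0075)):
    n=cv2.undistortPoints(np.array([[[284,r]]],float),K(c),c['dist']).ravel();d=T[:3,:3]@np.r_[n,1];k=(zt-T[2,3])/d[2];print((T[:3,3]+k*d))
o=manip.get_obs();st(o);where(o)
P,R=target(-.17,.06);print(P);delta(o,P,R)
P2,_=target(-.17,.0);print(P2)
E
```

```text
[ 0.07508503 -0.00019523 -0.0737    ]
[ 0.0845928  -0.00021908 -0.0737    ]
[ 4.44532096e-02 -9.73581560e-05 -6.85000000e-02]
clk 9.05 pos [0.5324 0.0814 0.2398] F [ 0.9  0.3 -1.1] M [-0.12  0.06  0.03] g 0.158 x [6.133e-01 7.899e-01 1.000e-04] j [ 0.27  0.16 -0.57  1.59  0.09  1.41 -0.96]
bar origin in guide mm [162.4  86.5  62.5] tip [288.7  85.4   2.2] axis y,z mrad [  -7.4 -430.7]
[ 0.43841414 -0.18311993  0.07080276]
shift mm [-266.6   87.9  169.1]  turn deg [ 0.07 25.51 -0.41]
[ 0.45388565 -0.16302976  0.0164243 ]
```

Call:
{"fn": "move_arm", "kwargs": {"deltas": [[-0.03,0.008,0,0,0,0,-1],[-0.05,0.016,0,0,0,0,-1],[-0.05,0.016,0,0,0,0,-1],[-0.05,0.016,0,0,0,0,-1],[-0.05,0.016,0,0,0,0,-1],[-0.036,0.016,0,0,0,0,-1],[0,0,0,0,8.5,-0.4,-1],[0,0,0,0,8.5,0,-1],[0,0,0,0,8.5,0,-1],[0,0,0,0,0,0,-1]]}}

```text
clock: 10.3
position: [0.437, -0.1849, 0.2386]
ee_rot: [0.876, 0.429, 0.198, -0.098]
ft_force: [0.6, 0.3, -1.1]
grip_width: 0.165
```

```bash
sed -i 's/xc=.0747/xc=.0755/' plan.py; python3 - <<'E'
from plan import *
import snap as S
d=S.snap('G',['wrist','side'])
import bar; bar.bar(d['wrist'])
crop(d['side'][0],180,120,360,270,4,'sG.png')
o=manip.get_obs();where(o)
P,R=target(-.17,.06);delta(o,P,R)
E
```

```text
clk 10.40 pos [ 0.4387 -0.1821  0.2395] F [ 0.9  1.1 -1.5] M [-0.51  0.34  0.02] g 0.163 x [0.5481 0.7179 0.4292] j [ 0.78 -0.03 -0.13  1.85 -0.46  1.34  0.11]
n 98 x 0.026186661267750176 0.10282551704327436 y= [ 0.0042 -0.0006] z= [ 0.0079 -0.0613] resid 7.161010913218366e-05 0.00034227485575534755
collar rows 66 99
bar origin in guide mm [-96.9   0.4 212.3] tip [ 43.1   0.4 212.1] axis y,z mrad [ 0.2 -1.7]
shift mm [-74.1   0.3 151.9]  turn deg [-0.07  0.1   0.01]
```

View pics/sG.png

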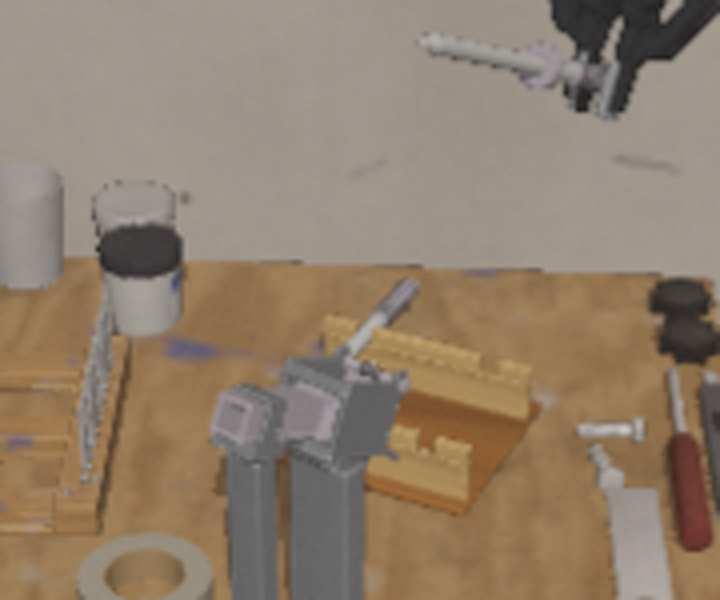

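Call:
{"fn": "move_arm", "kwargs": {"deltas": [[-0.037,0,0,0,0,0,-1],[-0.037,0,0.02,0,0,0,-1],[0,0,0.04,0,0,0,-1],[0,0,0.04,0,0,0,-1],[0,0,0.03,0,0,0,-1],[0,0,0.022,0,0,0,-1],[0,0,0,0,0,0,-1],[0,0,0,0,0,0,-1]]}}

```text
clock: 11.4
position: [0.4387, -0.1826, 0.0715]
ee_rot: [0.874, 0.434, 0.198, -0.097]
ft_force: [1.2, -0.4, -1.2]
grip_width: 0.159
```

```bash
python3 - <<'E'
from plan import *
import snap as S
d=S.snap('H',['side','top'])
crop(d['side'][0],180,120,360,270,4,'sH.png')
crop(d['top'][0],180,130,380,280,4,'tH.png')
o=manip.get_obs();where(o)
P,R=target(-.17,.0);delta(o,P,R)
E
```

```text
clk 11.50 pos [ 0.4386 -0.183   0.0716] F [-0.1  0.5 -1. ] M [-0.5   0.38  0.01] g 0.159 x [0.5461 0.7189 0.4302] j [ 0.77  0.14 -0.13  2.05 -0.51  1.01  0.28]
bar origin in guide mm [-1.686e+02  1.000e-01  6.060e+01] tip [-28.6   0.5  60.5] axis y,z mrad [ 2.5 -0.7]
shift mm [-1.8 -0.1 60.6]  turn deg [0.   0.04 0.14]
```

View pics/sH.png

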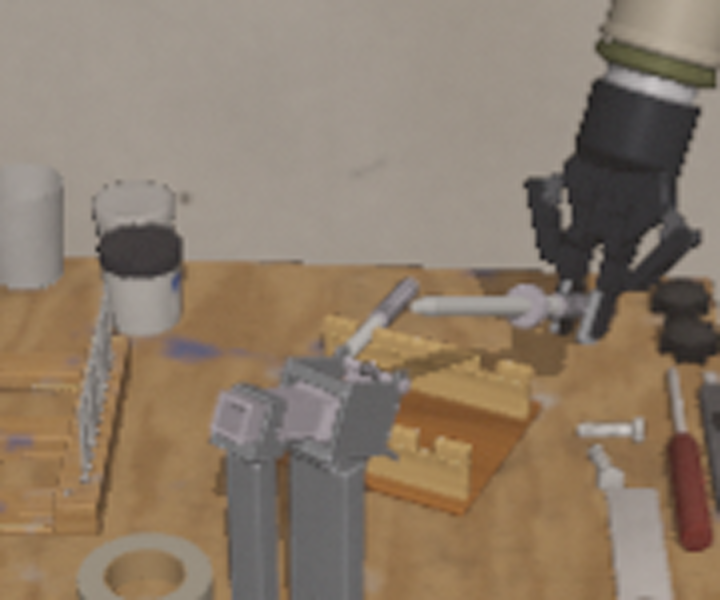

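View pics/tH.png

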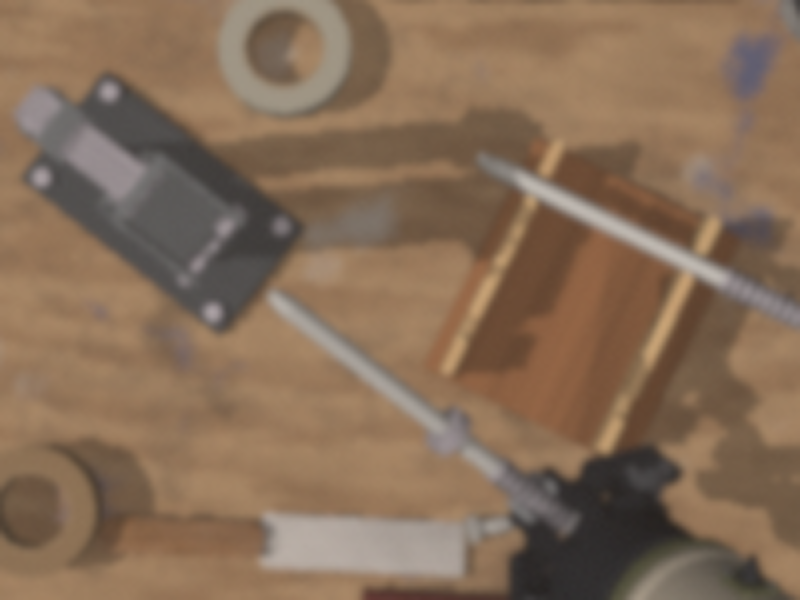

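Call:
{"fn": "move_arm", "kwargs": {"deltas": [[-0.002,0,0.02,0,0,0,-1],[0,0,0.02,0,0,0,-1],[0,0,0.015,0,0,0,-1],[0,0,0.006,0,0,0,-1],[0,0,0,0,0,0,-1],[0,0,0,0,0,0,-1]]}}

```text
clock: 12.25
position: [0.4531, -0.1633, 0.0151]
ee_rot: [0.874, 0.433, 0.198, -0.097]
ft_force: [-1.0, 0.6, -0.7]
grip_width: 0.16
```

```bash
python3 - <<'E'
from plan import *
import snap as S, bar
d=S.snap('I',['side','top','wrist'])
crop(d['side'][0],220,170,350,270,6,'sI.png')
bar.bar(d['wrist'])
o=manip.get_obs();where(o)
P,R=target(-.17,.0);delta(o,P,R)
E
```

```text
clk 12.40 pos [ 0.453  -0.1632  0.015 ] F [-0.4 -0.5 -1.1] M [-0.49  0.37  0.02] g 0.162 x [0.5466 0.7183 0.4305] j [ 0.74  0.23 -0.16  2.09 -0.55  0.87  0.3 ]
n 98 x 0.02586170952011111 0.10270435386968074 y= [ 0.0052 -0.0007] z= [ 0.0083 -0.0613] resid 7.618434067040835e-05 0.00031920120374592456
collar rows 66 99
bar origin in guide mm [-170.3    0.7   -1.1] tip [-30.3   0.9  -1.1] axis y,z mrad [ 1.7 -0.3]
shift mm [ 0.4  0.6 -1. ]  turn deg [-0.05  0.02  0.1 ]
```

View pics/sI.png

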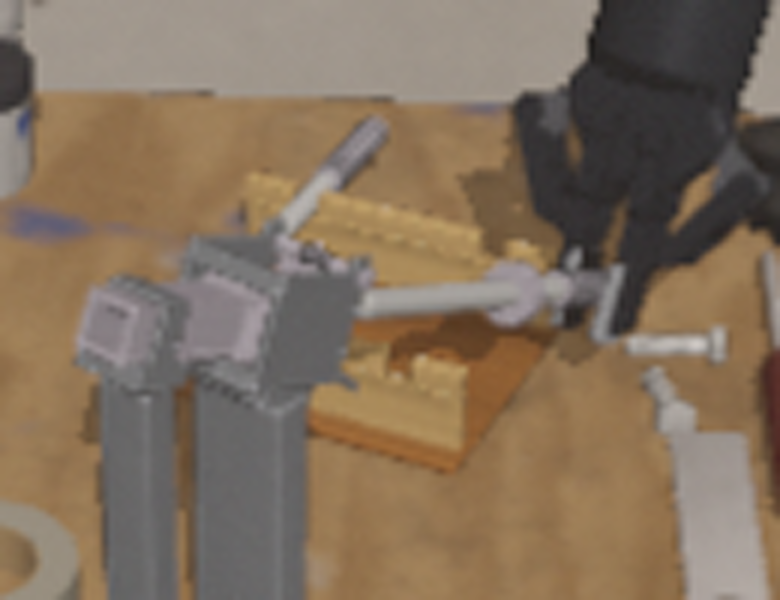

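Call:
{"fn": "move_arm", "kwargs": {"deltas": [[0.01,0.0005,-0.001,0,0,0,-1],[0.015,0,0,0,0,0,-1],[0.015,0,0,0,0,0,-1],[0.015,0,0,0,0,0,-1],[0.015,0,0,0,0,0,-1],[0,0,0,0,0,0,-1]]}}

```text
clock: 13.15
position: [0.4921, -0.1121, 0.0462]
ee_rot: [0.873, 0.434, 0.198, -0.098]
ft_force: [-0.0, -0.5, -1.2]
grip_width: 0.166
```

```bash
python3 - <<'E'
from plan import *
import snap as S, bar
d=S.snap('J',['side','wrist'])
crop(d['side'][0],220,170,350,270,6,'sJ.png')
bar.bar(d['wrist'])
o=manip.get_obs();where(o)
E
```

```text
clk 13.25 pos [ 0.491  -0.1132  0.0454] F [-0.4 -0.  -0.5] M [-0.52  0.4   0.03] g 0.160 x [0.5466 0.7184 0.4302] j [ 0.65  0.19 -0.21  2.07 -0.53  0.87  0.14]
n 98 x 0.026377213379758867 0.10255430303216555 y= [ 0.0051 -0.0007] z= [ 0.0094 -0.0614] resid 7.945615346693124e-05 0.00037172457400675183
collar rows 66 99
bar origin in guide mm [-100.6    1.    -0. ] tip [39.4  1.2 -0.1] axis y,z mrad [ 1.8 -0.6]
```

View pics/sJ.png

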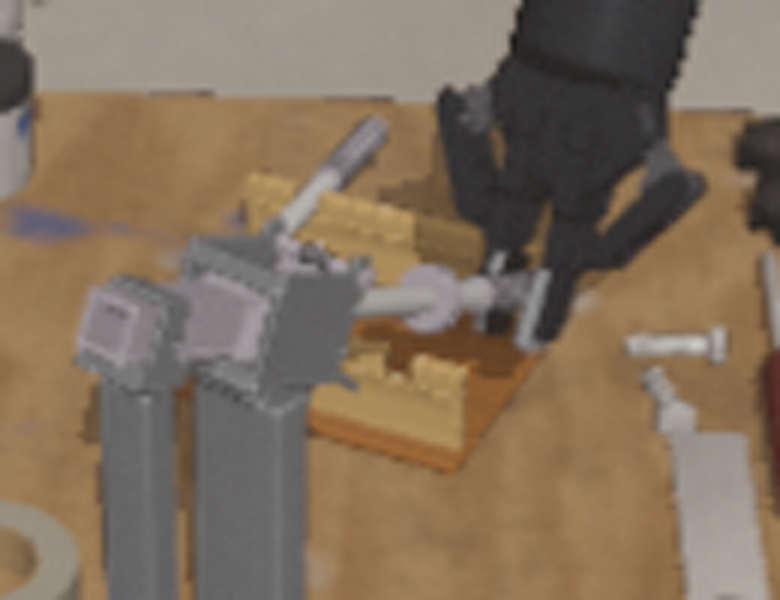

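View pics/wrist_J.png

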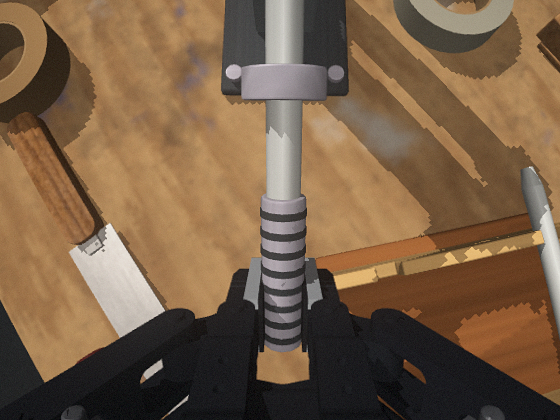

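Call:
{"fn": "move_arm", "kwargs": {"deltas": [[0.008,0.0007,0,0,0,0.1,-1],[0.008,0,0,0,0,0,-1],[0.008,0,0,0,0,0,-1],[0.008,0,0,0,0,0,-1],[0,0,0,0,0,0,-1],[0,0,0,0,0,0,-1]]}}

```text
clock: 14.0
position: [0.5092, -0.0907, 0.0593]
ee_rot: [0.874, 0.432, 0.198, -0.098]
ft_force: [0.0, 0.6, -1.0]
grip_width: 0.159
```

```bash
python3 - <<'E'
from plan import *
import snap as S, bar
d=S.snap('K',['wrist'])
bar.bar(d['wrist'])
o=manip.get_obs();where(o)
E
```

```text
clk 14.05 pos [ 0.5091 -0.0908  0.0592] F [-0.1 -0.4 -1.1] M [-0.46  0.37  0.02] g 0.160 x [0.5483 0.717  0.4303] j [ 0.61  0.18 -0.23  2.05 -0.52  0.87  0.06]
n 98 x 0.026237602509245714 0.10251491329353951 y= [ 0.0052 -0.0007] z= [ 0.0061 -0.0612] resid 7.625396373191449e-05 0.00034198426839415064
collar rows 66 99
bar origin in guide mm [-68.7   0.2   0.3] tip [71.3  0.1  0.2] axis y,z mrad [-0.4 -0.5]
```

View pics/wrist_K.png

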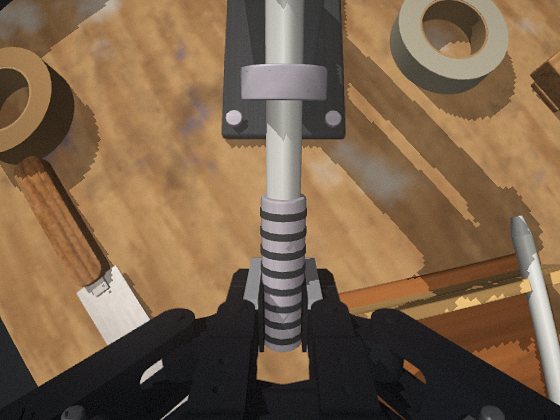

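Call:
{"fn": "move_arm", "kwargs": {"deltas": [[0.01,0,0,0,0,0,-1],[0.01,0,0,0,0,0,-1],[0.01,0,0,0,0,0,-1],[0.008,0,0,0,0,0,-1],[0,0,0,0,0,0,-1],[0,0,0,0,0,0,-1]]}}

```text
clock: 14.8
position: [0.53, -0.0635, 0.0756]
ee_rot: [0.874, 0.432, 0.198, -0.098]
ft_force: [-0.7, -0.3, -1.4]
grip_width: 0.158
```

```bash
python3 - <<'E'
from plan import *
import snap as S, bar
d=S.snap('L',['wrist'])
bar.bar(d['wrist'])
o=manip.get_obs();where(o)
E
```

```text
clk 14.85 pos [ 0.5299 -0.0636  0.0755] F [-0.7  0.1 -1.6] M [-0.51  0.41 -0.04] g 0.161 x [0.5484 0.717  0.4303] j [ 0.56  0.17 -0.25  2.02 -0.5   0.88 -0.03]
n 94 x 0.026117819975854932 0.1004756081402447 y= [ 0.0051 -0.0007] z= [ 0.0079 -0.0612] resid 7.421546712484866e-05 0.0003232357597044827
collar rows 66 100
bar origin in guide mm [-30.8   0.3   0.6] tip [109.2   0.2   0.5] axis y,z mrad [-0.5 -0.5]
```

View pics/wrist_L.png

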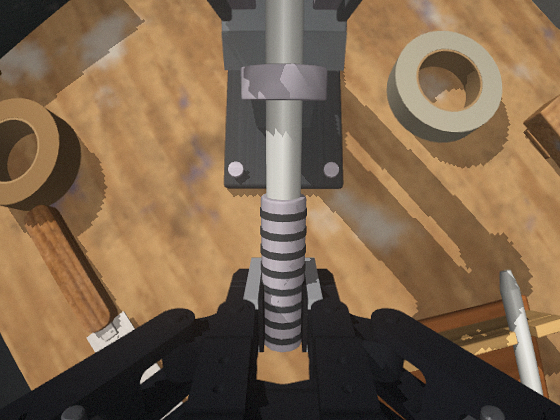

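Call:
{"fn": "move_arm", "kwargs": {"deltas": [[0.008,0,0.0003,0,0,0,-1],[0.008,0,0,0,0,0,-1],[0.008,0,0,0,0,0,-1],[0.008,0,0,0,0,0,-1],[0.008,0,0,0,0,0,-1],[0.008,0,0,0,0,0,-1],[0,0,0,0,0,0,-1]]}}

```text
clock: 15.72
position: [0.5574, -0.0274, 0.0969]
ee_rot: [0.874, 0.433, 0.198, -0.098]
ft_force: [2.8, 3.1, -2.5]
grip_width: 0.159
```

```bash
python3 - <<'E'
from plan import *
import snap as S
d=S.snap('M',['wrist'])
o=manip.get_obs();where(o)
E
```

```text
clk 15.78 pos [ 0.5571 -0.0277  0.0966] F [ 2.8  3.  -3.3] M [-0.3   0.13 -0.06] g 0.160 x [0.5466 0.7177 0.4315] j [ 0.5   0.17 -0.28  1.97 -0.47  0.88 -0.14]
bar origin in guide mm [18.9  0.7  0.8] tip [158.9   0.9   0.9] axis y,z mrad [1.3 0.8]
```

View pics/wrist_M.png

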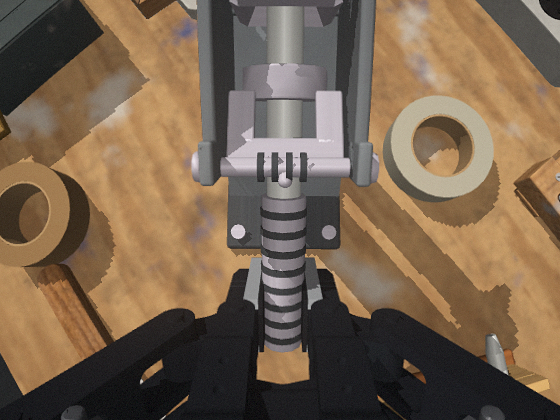

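Call:
{"fn": "move_arm", "kwargs": {"deltas": [[0.004,0,0,0,0,0,-1],[0.004,0,0,0,0,0,-1],[0.004,0,0,0,0,0,-1],[0,0,0,0,0,0,-1],[0,0,0,0,0,0,-1]]}}

```text
clock: 16.4
position: [0.5631, -0.0202, 0.1013]
ee_rot: [0.874, 0.432, 0.198, -0.098]
ft_force: [-0.1, 0.3, -1.3]
grip_width: 0.162
```

```bash
python3 - <<'E'
from plan import *
import snap as S
d=S.snap('N',['wrist'])
o=manip.get_obs();where(o)
E
```

```text
clk 16.45 pos [ 0.5631 -0.0203  0.1013] F [-0.2  0.2 -0.9] M [-0.48  0.41 -0.05] g 0.159 x [0.5481 0.7172 0.4305] j [ 0.49  0.17 -0.29  1.96 -0.46  0.88 -0.17]
bar origin in guide mm [29.6  0.5  0.9] tip [169.6   0.5   0.9] axis y,z mrad [-0.1 -0.3]
```

View pics/wrist_N.png

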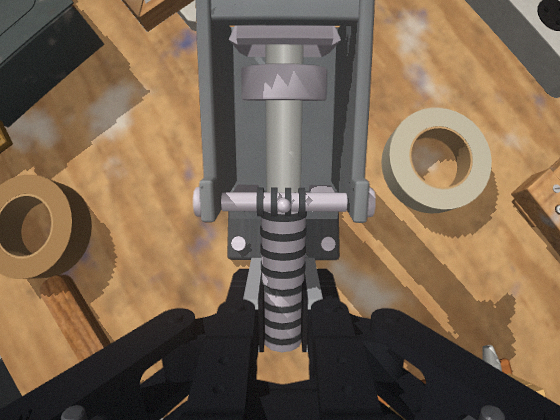

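Call:
{"fn": "move_arm", "kwargs": {"deltas": [[0,0,0,0,0,0,0.0],[0,0,0,0,0,0,0.0],[0,0,0,0,0,0,0.3],[0,0,0,0,0,0,0.3],[0,0,0,0,0,0,0.3]]}}

```text
clock: 17.08
position: [0.5631, -0.0202, 0.1013]
ee_rot: [0.874, 0.432, 0.198, -0.098]
ft_force: [0.1, -0.6, 0.1]
grip_width: 0.648
```

```bash
python3 snap.py O wrist
```

```text
clk 17.12 pos [ 0.5631 -0.0202  0.1013] F [ 1.  -0.5 -0.1] M [-0.35  0.3   0.02] g 0.644 x [0.548  0.7172 0.4305] j [ 0.49  0.17 -0.29  1.96 -0.46  0.88 -0.17]
```

View pics/wrist_O.png

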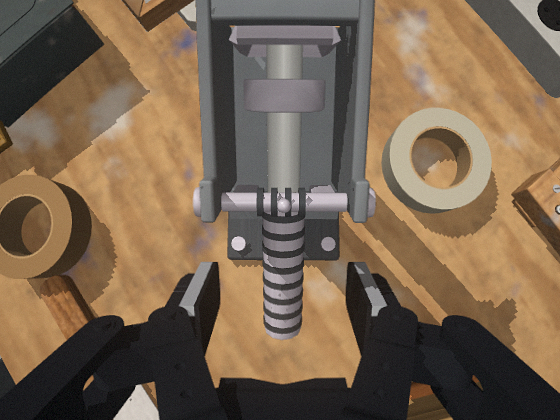

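Call:
{"fn": "move_arm", "kwargs": {"deltas": [[0,0,-0.02,0,0,0,0.3],[0,0,-0.04,0,0,0,0.3],[0,0,-0.04,0,0,0,0.3],[-0.02,0,-0.02,0,0,0,0.3],[0,0,0,0,0,0,0.3],[0,0,0,0,0,0,0.3],[0,0,0,0,0,0,0.3]]}}

```text
clock: 18.0
position: [0.5208, -0.0746, 0.2004]
ee_rot: [0.874, 0.433, 0.197, -0.098]
ft_force: [0.2, -0.2, 1.3]
grip_width: 0.651
```

```bash
python3 - <<'E'
from plan import *
import snap as S
d=S.snap('P',['wrist','side','top'])
crop(d['side'][0],200,160,340,280,5,'sP.png')
crop(d['top'][0],180,130,380,280,4,'tP.png')
E
```

```text
clk 18.15 pos [ 0.5208 -0.075   0.2006] F [-0.9 -0.5 -0.5] M [-0.31  0.23  0.03] g 0.649 x [0.5476 0.7176 0.4304] j [ 0.58  0.02 -0.22  1.89 -0.47  1.14 -0.12]
```

View pics/wrist_P.png

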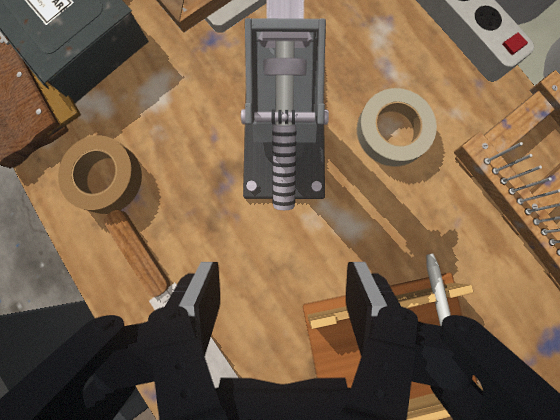

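View pics/sP.png

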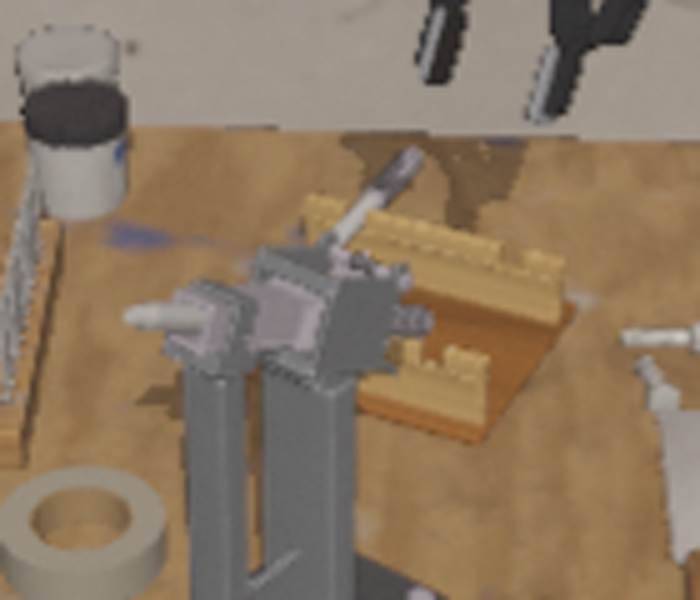

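View pics/tP.png

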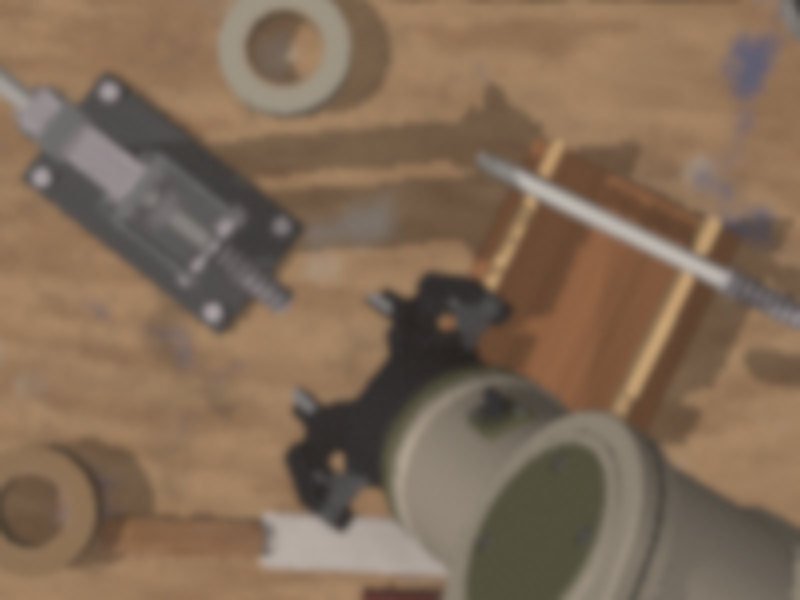

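```bash
python3 - <<'E'
from plan import *
np.set_printoptions(precision=1,suppress=True)
import snap as S
p,z,c,o=pickle.load(open('s_P.pkl','rb'))['wrist']
d2=S.snap('Q',['wrist']);crop(d2['wrist'][0],220,0,350,220,3,'wQ.png')
print('diff px',np.abs(d2['wrist'][0][:220,220:350].astype(int)-p[:220,220:350]).mean())
for rows,rad in(((42,50),6),((60,70),14),((82,104),6),((126,205),8)):
    L=[]
    for r in range(*rows,2):
        X=depthpt(c,z,[(u,r) for u in range(280,291)],o); q=1e3*(X-G)@Rg; L.append(q[np.argsort(-q[:,2])[:5]].mean(0)-[0,0,rad])
    L=np.array(L); print(rows,'first',L[0],'last',L[-1],'med',np.median(L,0))
E
```

```text
clk 18.20 pos [ 0.5 -0.1  0.2] F [-0.7 -0.2 -0.1] M [-0.3  0.3 -0. ] g 0.642 x [0.5 0.7 0.4] j [ 0.6  0.  -0.2  1.9 -0.5  1.1 -0.1]
diff px 4.7525641025641026
(42, 50) first [37.3  1.  43.5] last [41.3  1.2 -3.7] med [41.9  0.8 -3.6]
(60, 70) first [33.2 -0.4 -4.1] last [28.6  0.3 -4.6] med [30.9  0.3 -4.4]
(82, 104) first [20.8 -0.8 -4.7] last [ 8.3  0.4 -5.5] med [14.6  0.2 -5.5]
(126, 205) first [-7.1  0.5 -7.2] last [-61.4   1.   -9.9] med [-33.3   0.5  -8.4]
```

View pics/wQ.png

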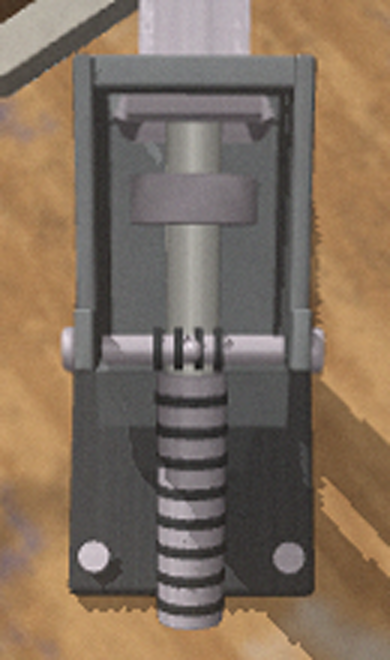

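Call:
{"fn": "move_arm", "kwargs": {"deltas": [[0,0,0,0,0,0,0.3],[0,0,0,0,0,0,0.3],[0,0,0,0,0,0,0.3],[0,0,0,0,0,0,0.3],[0,0,0,0,0,0,0.3],[0,0,0,0,0,0,0.3],[0,0,0,0,0,0,0.3],[0,0,0,0,0,0,0.3]]}}

```text
clock: 19.2
position: [0.5208, -0.0756, 0.201]
ee_rot: [0.874, 0.432, 0.198, -0.098]
ft_force: [0.4, 0.4, 0.4]
grip_width: 0.652
```

```bash
python3 - <<'E'
from plan import *
import snap as S
d=S.snap('R',['wrist','top'])
q=pickle.load(open('s_Q.pkl','rb'))['wrist'][0];r=d['wrist'][0]
g=lambda im,a,b,c,e:cv2.cvtColor(im,cv2.COLOR_RGB2GRAY)[a:b,c:e].astype(np.float32)
print('feeder shift px',cv2.phaseCorrelate(g(q,20,115,247,325),g(r,20,115,247,325)))
print('collar',cv2.phaseCorrelate(g(q,40,105,266,306),g(r,40,105,266,306)),'sleeve',cv2.phaseCorrelate(g(q,125,210,268,300),g(r,125,210,268,300)))
o,d0=pickle.load(open('s0.pkl','rb'));t=pickle.load(open('s_H.pkl','rb'))['top'][0]
for im in (t,pickle.load(open('s_P.pkl','rb'))['top'][0]): print('plain',cv2.phaseCorrelate(g(d0['top'][0],165,212,300,385),g(im,165,212,300,385)))
E
```

```text
clk 19.30 pos [ 0.5208 -0.0756  0.201 ] F [-0.   0.9 -0.5] M [-0.38  0.21  0.05] g 0.652 x [0.548  0.7172 0.4305] j [ 0.58  0.02 -0.22  1.89 -0.47  1.14 -0.12]
feeder shift px ((-0.7657635537886378, -0.19913998038585135), 1.0940185921887557)
collar ((-0.5816065248759301, -0.2865178235141457), 0.9984116941690445) sleeve ((-0.3814766075570297, -0.5570521975376224), 1.0302868912617364)
plain ((0.0924587965550856, 0.013562819123656311), 0.9934405642527121)
plain ((0.02700645123291423, 0.073698975503941), 0.9256690051820543)
```

Nothing is moving now: the bar is at rest in the feeder, the plain bar has not moved, and the gripper is clear. I'm handing in.

```bash
python3 -c "
from workcell import manip
print(manip.hand_in())"
```

```text
the job is handed in; nothing more can be done
None
```

The collared bar is in the feeder with its collar past the gate, the gate shut behind it, and the gripper released and clear. I handed in at about 19.3 s, and no verdict was reported.

**What I did:** I gripped the bar by its sleeve, lifted it, pitched it to 25° along the guide's measured line and fed it in. With the tip about 71 mm past the gate plane, the collar's back face was still 69 mm outside the gate. I then pushed until the gate dropped shut, with the back face about 30 mm past it, opened the fingers and backed off.

**Last checks:**

| Check | Measured | Limit |
|---|---|---|
| Back face past the gate | about 26 mm | 0 to 40 mm |
| Collar offset, sideways | about 0.3 mm | 7 mm |
| Collar offset, height | about 4.5–5 mm low | 8 mm |
| Bar tilt from the guide line | about 0.06 rad | 0.1 rad |

- **Gate:** it looked shut in the wrist picture, and the wrist force fell back to its resting value when it closed. I did not measure its angle.
- **Bar at rest:** it shifted less than 1 px over a second, no more than the fixed feeder did.
- **Plain bar:** it shifted less than 0.1 px in the top view.

**What failed or disagreed:**
- **First grasp:** the fingers closed above the bar without touching it. The wrist depth picture showed the shut fingertips about 42 mm short of the reported TCP. I used that offset afterwards, and the second grasp held.
- **Sleeve height from two wrist views:** this gave 24–27 mm because the views were too similar, so I did not use it. The depth pictures (about 42 mm) and the top and side cameras (about 44 mm) agreed with the stated 42 mm.
- **Tube exit height:** it measured about 2 mm lower than the given dimensions imply, which is within the calibration tolerance.

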